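# Present a cutting die to the edge-inspection camera

### The job

Pick the cutting die with the red cross bar off the white cutting board and hold it up to the inspection camera: cutting edge towards the lens and square to it, the middle of the red bar straight in front of the lens at 14 cm from the glass, and the pointed toe pointing exactly the way the yellow mark on the ring light lies from the lens. Do not touch the camera, and leave the blue-barred die and everything else where they are. Finish while holding the die still there in the air: do not put it down or let it go.

Things in the scene. Friction and masses are not known exactly. Their poses are not given: they have to be found in the camera images.
- die_bar (a point): Centre of the red cross bar of the die to present, and its balance point. Bar: 87 mm long, across its inside, 10 mm thick along the die, 20 mm high, top flush with the die's top; this point is 10 mm below the top, 30 mm above the cutting edge. 50 mm free inside on either side of the bar. Axes: x to the pointed toe, y along the bar, z from the cutting edge to the back (up as it lies).
- die_toe (a point): Tip of the red-barred die's pointed toe, level with the bar centre, 80 mm from it along x (flat heel 62 mm the other way). The die: closed strip of dark steel on edge, 3 mm thick, 40 mm high, shoe-vamp outline 142 x 93 mm, open above and below, about 0.4 kg, lying on the board with its cutting edge down.
- blue_die_bar (a point): Centre of the blue cross bar of the other die, same height and make, with a blunt toe, 122 mm long and 95 mm wide. It also lies on the white board; either die may be the nearer one. Leave it.
- board: White plastic cutting board, 370 x 250 x 20 mm, fixed; origin at the centre of its underside, z up, x along its long side.
- camera: Foot of the inspection camera, fixed: aluminium plate 150 x 170 mm with a grey fork; origin at the centre of its underside, z up, front (towards the robot) is -x. In the fork, 85 mm above the table, sits the camera head, looking up and tipped to the front 0.30 to 0.60 rad from vertical, differing each time. No part of the camera is higher than 155 mm.
- lens (a point): Centre of the lens glass, in the middle of the white ring light (92 mm across) on top of the head, 50 mm out from the tilt axis. z straight out along the lens axis; x across the ring towards the mark, a yellow block (26 x 16 x 12 mm) on the ring's rim. The ring stands up to 0.4 rad either way from the camera's left side (+y of the foot).
- focus (a point): The point in the air where the middle of the red bar has to be: 140 mm straight out from the lens glass along the lens axis. Same axes as the lens: z away from the lens, x towards the side of the yellow mark. The die is right when its own axes agree with these.
- mallet: White-headed mallet with a wooden handle, lying at the right; bystander.
- scissors: Scissors with yellow handles, lying at the right near the robot; bystander.
- tape: Cardboard ring lying flat, 104 mm across, 24 mm high, between the board and the scissors; bystander.
- tin: Closed green-labelled tin, 84 mm across, 110 mm high, left of the board near the crate; bystander.
- weight: Brass weight with a knob, 64 mm across, 78 mm high, left of the board; bystander.

How it is judged:
On the way:
1. the red-barred die is lifted clear of the cutting board (height (world z) of die_bar above 0.09 m and contact force between die and board below 0.1 N and contact force between die and the fingers above 1 N), for 0.1 s.
At the end, for the whole second after the job is handed in: The red-barred die is held still in the air by the gripper alone: middle of its bar within 18 mm of the point 140 mm out from the lens glass on its axis, cutting edge towards the lens and square to it within 9 degrees, toe to the side of the yellow mark within 9 degrees (distance between die_bar and focus below 0.018 m and angle between the z axis of die_bar and the z axis of focus, either way round below 0.16 rad and angle between die_bar's own z axis and vertical below 1 rad and angle between the x axis of die_bar and the x axis of focus, either way round below 0.16 rad and x of die_toe in the frame of focus above 0.04 m and height (world z) of die_bar above 0.18 m and contact force between die and the fingers above 1 N and contact force between die and camera below 0.2 N and contact force between die and board below 0.2 N and linear speed of die below 0.03 m/s); the arm keeps its last pose, push and grip.
It fails at once if the camera is touched (contact force between camera and anything else above 1 N).
It fails at once if the blue-barred die is moved more than 25 mm (distance of blue_die_bar from where it was at the start of the episode above 0.025 m).
It fails at once if a bystander is moved more than 25 mm (distance of any of mallet, scissors, tape, tin, weight from where it was at the start of the episode above 0.025 m).
It also fails if it takes over 40 s, if anything falls off the work surface, if the arm or the gripper's body presses on something with over 40 N, if the wrist force passes 120 N, or if a joint passes its speed limit or range.

### The arm

A 6-joint arm with a two-finger parallel gripper is mounted at the origin on the work surface. World frame = base frame: x ahead of the robot, y to its left, z up, the work surface at z = 0. Lengths are in m, angles in rad, forces in N, time in s.
With the tool pointing down it reaches from about 0.3 to 0.775 m from the base axis. Payload 14.6 kg.
Tool frame: the origin (TCP) lies on the centre line of the jaws, within the pads' length; the fingertips stand ctrl.tcp_to_tips ahead of it and the grasp point (between the pads) lies 2 mm behind it (ctrl.tcp_to_tips is the distance from the TCP to the fingertips, in m); z points along the fingers, y is the line along which they close (so a half turn about z gives the same grasp; the last joint's range is limited). The gripper opens to 94 mm and grips with 3 to 60 N. Pads are 16 mm wide; open, the fingers measure 119 mm over their backs; the gripper's body (75 mm by 177 mm) begins 78 mm behind the grasp point.
Start: joints at [-1.319, 0.3, 1.521, -0, 1.321, -0.067], TCP at [0.172, -0.522, 0.189] pointing down, gripper open.
Joint ranges: [-3.03, 3.03], [-0.79, 2.21], [0.23, 2.52], [-1.04, 4.18], [0, 3.07], [-2.55, 2.55]. Speed limits (rad/s): [2.22, 2.22, 2.57, 3.14, 3.14, 3.14].

### API

Orientations are given as [roll, pitch, yaw] about the fixed x, y, z axes, in that order (R = Rz(yaw) Ry(pitch) Rx(roll)).
In Python, from station import telemetry, viewer, hand_in, ctrl gives the robot as it stands.
- The arm moves only by the tool step_arm, never from a script. Its argument "plan" is a list of rows, each an object of numbers: "dx", "dy", "dz": the shift along the tool's x, y, z scaled (see below); "rx", "ry", "rz": the turn, a rotation vector about the tool's x, y, z scaled (see below); "claw": the closure, from 0 (fully open) to 1 (shut). In form: [{"dx": .., "dy": .., "dz": .., "rx": .., "ry": .., "rz": .., "claw": ..}, ...]. A call has 1 to 10 rows; each row shifts and turns the commanded pose from where the row before left it, along the tool's axes as they then stand; what a row does not reach is not made up. The controller multiplies each number of a shift by 0.1 m and each number of a turn by 90 degrees. A row lasts 1/10 s, in which the tool goes at most 50 mm and 8.59 degrees, less where a joint would pass 70% of its speed; a pose out of reach is approached as far as the arm can. A call with a number of a shift or a turn outside -1 to 1 is refused whole. A call with a gripper value outside its range is refused whole. The fingers move at their own pace and stop on an object; "grip_force" is the grip in N (left out, the last holds). Time passes only in rows, so rows that do not move let the fingers close. It gives the time, the measured TCP pose, the force, the opening and the grip force at its end, in the units of the state.
- telemetry.get_obs(): the state, without advancing time (a new reading comes with each control period).
- viewer.camera(name): name is "scene" or "top" or "wrist"; returns a dict with "img" (384x512x3 uint8, red, green, blue), "z_map" (384x512 float32, m along the optical axis (not along the pixel's ray), 0 where there is no reading), "fx", "fy", "cx", "cy" (pixels), "R" (3x3) and "t" (3): a world point X has camera coordinates R X + t; the wrist camera has in their place "tool_from_camera" (4x4, takes a point from camera to tool coordinates, whose origin is the TCP and whose axes are the flange's). Camera axes: x right, y down, z forward; pixel columns grow to the right and rows downward; lengths in m; the calibration is good to about 2 mm. A picture is of the moment at which its call begins: read the wrist's pose just before it.
- hand_in(): hands the job in; it is judged then, once.
Trained networks look in a picture, given as the dict that the camera call returned (one of the last four; its "shot" number tells which), for a name from the list of things; names that differ only in an ending like _2 or _b are one class to them, and where a whole thing is asked for, a point or a joint stands for the part that bears it (a point fixed in the world has none). Each returns a list of dicts, best first, with "score" (0 to 1); they miss things now and then, are a little off and sometimes report something else, mostly with a low value. They report only what shows in the picture. A call takes as long as a camera call.
- viewer.recognise(target, picture): "rect" ([left, top, right, bottom] in pixels, round what is visible of it).
The state is a dict: "time_s": time; "qpos": joint angles; "joint_vel": joint speeds; "tau": joint torques, N m; "ee_pos": TCP position; "eef_rot": TCP orientation; "force": force on the tool from outside, world axes, zero at the start; "moment": the same for the moment, N m; "grip_width": finger opening in m; "grip_force": force on a finger pad.
Only numpy, scipy, OpenCV 4.12 (cv2) and the standard library are available. Lean on these libraries where they do the work, as an engineer would, in place of code of your own. Each camera call takes 0.05 s, during which the arm holds its last target. There are 200 camera calls.

## Working session

There is one attempt and no reset: what is moved stays moved. The work goes in short steps, Python scripts to look and compute and a tool call to move; the robot and the scene stay as the last step left them, time stands still between calls to the robot, and variables do not carry over. Pictures are saved under pics/ and viewed, at most 10 in all, crops included, and the job is handed in when it is done.

Besides the shell and the picture viewer there is one more tool, called after ">>>" in YAML: its name, and indented under it one key for each argument. step_arm: Moves the arm, as the interface text tells. Shifts and turns lie within -1 to 1; 1 stands for 0.1 m of shift or 90 degrees of turn. Its arguments: {"type":"object","properties":{"plan":{"type":"array"},"grip_force":{"type":"number"}},"required":["plan"]}

```bash
mkdir -p pics; ls
cat > h.py <<'E'
import numpy as np, cv2
from station import telemetry, viewer, ctrl
from scipy.spatial.transform import Rotation as Ro
def cloud(p):
    z=p["z_map"]; v,u=np.mgrid[:z.shape[0],:z.shape[1]]
    c=np.stack([(u-p["cx"])/p["fx"]*z,(v-p["cy"])/p["fy"]*z,z],-1)
    if "R" in p and p["R"] is not None: w=(c-p["t"])@np.array(p["R"])
    else:
        T=np.array(p["tool_from_camera"]); w=c@T[:3,:3].T+T[:3,3]
        w=w@p["Rt"].T+p["pt"]
    w[z<=0]=np.nan
    return w
def shot(n):
    o=telemetry.get_obs(); p=viewer.camera(n)
    if n=="wrist": p["Rt"]=Ro.from_euler('xyz',o["eef_rot"]).as_matrix(); p["pt"]=np.array(o["ee_pos"])
    return p
E
python3 - <<'E'
from h import *
print(telemetry.get_obs(), ctrl.tcp_to_tips)
ims=[]
for n in ("scene","top"):
    p=shot(n); ims.append(p["img"]); w=cloud(p)
    np.savez(f"{n}.npz",img=p["img"],w=w)
    for t in ("die_bar","die_toe","blue_die_bar","board","camera","lens","tape","tin","weight"):
        r=viewer.recognise(t,p)[:2]
        for d in r:
            a=np.array(d["rect"]).astype(int); m=np.nanmedian(w[a[1]:a[3]+1,a[0]:a[2]+1].reshape(-1,3),0)
            print(n,t,round(d["score"],2),a,m.round(3))
cv2.imwrite("pics/a.png",cv2.resize(np.hstack(ims),(800,300))[:,:,::-1])
cv2.imwrite("pics/top.png",cv2.resize(ims[1],(800,600))[:,:,::-1])
E
```

```text
pics
{'time_s': 0.0, 'qpos': array([-1.31859724e+00,  3.00485176e-01,  1.52157353e+00,  1.21592029e-05,
        1.32069901e+00, -6.65777587e-02]), 'joint_vel': array([ 2.51187577e-04,  2.33783343e-04,  9.58715690e-04, -4.52949251e-04,
        1.08368039e-03,  1.81720495e-05]), 'tau': array([ 4.41792190e-04, -5.31808448e+01, -3.52732301e+01,  7.09131989e-02,
        2.44293694e-02, -1.08625734e-04]), 'ee_pos': array([ 0.17231511, -0.5220157 ,  0.18808182]), 'eef_rot': array([-3.14043096e+00, -8.92612526e-05,  3.18773778e-01]), 'force': array([0.37915704, 0.17295565, 0.48051241]), 'moment': array([ 0.01210987,  0.02573509, -0.00820283]), 'grip_force': 0.0, 'grip_width': 0.09391054672422806} 0.017
scene die_bar 0.73 [303 221 347 253] [0.45  0.178 0.023]
scene die_bar 0.47 [239 180 269 208] [ 0.464 -0.139  0.005]
scene die_toe 0.6 [303 222 347 256] [0.455 0.183 0.023]
scene blue_die_bar 0.64 [238 177 269 205] [ 0.456 -0.151  0.004]
scene blue_die_bar 0.57 [273 249 314 292] [0.623 0.178 0.023]
scene board 0.69 [272 253 313 290] [0.626 0.178 0.023]
scene board 0.68 [245 205 371 315] [0.548
[... 260 characters left out ...]
 [365 256 392 293] [0.474 0.402 0.087]
scene weight 0.79 [340 307 358 329] [0.638 0.413 0.046]
top die_bar 0.89 [170 193 198 230] [0.444 0.186 0.022]
top die_bar 0.59 [105 196 139 219] [0.458 0.391 0.098]
top die_toe 0.81 [170 192 200 228] [0.45  0.182 0.022]
top die_toe 0.57 [291 130 318 148] [ 0.689 -0.26   0.128]
top blue_die_bar 0.66 [175 150 198 188] [0.608 0.176 0.022]
top board 0.4 [106 195 137 216] [0.465 0.393 0.105]
top camera 0.9 [280 119 332 168] [ 0.684 -0.273  0.012]
top lens 0.85 [286 126 317 147] [ 0.699 -0.25   0.125]
top tape 0.83 [257 191 286 217] [ 0.47  -0.143  0.003]
top tin 0.68 [105 195 138 218] [0.462 0.393 0.099]
top weight 0.79 [117 156 136 176] [0.618 0.4   0.038]
```

View pics/a.png

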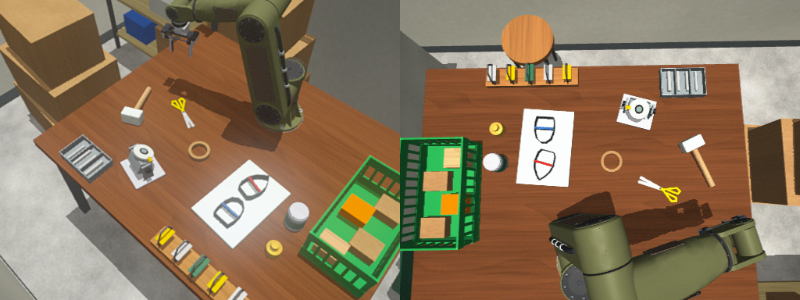

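View pics/top.png

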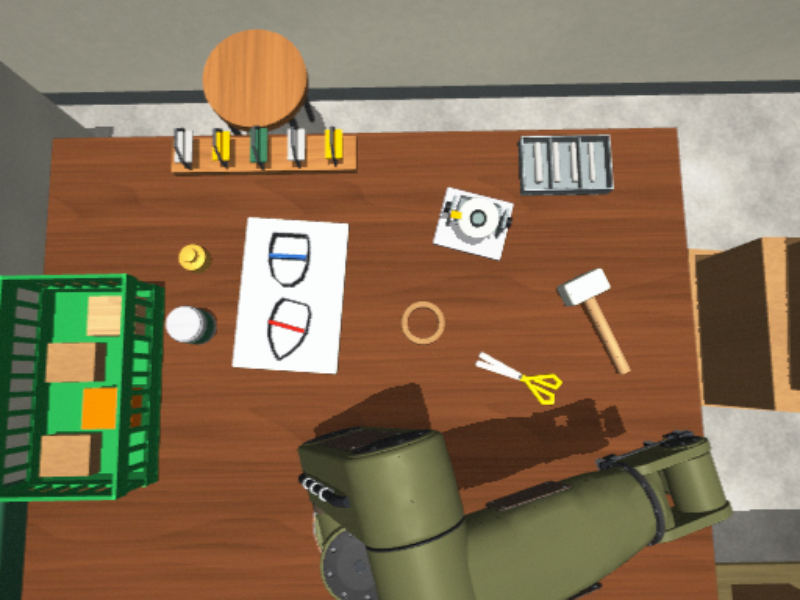

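Top view: the red die's bar is at about (288,328) with its toe towards the robot. The blue die is at (290,257), and the inspection camera at (478,217) with its yellow mark to the left. Next I'll get rough poses by colour and depth, plus the wrist camera geometry.

```bash
cat >> h.py <<'E'
def red(img):
    h=cv2.cvtColor(img,cv2.COLOR_RGB2HSV); return ((h[...,0]<8)|(h[...,0]>172))&(h[...,1]>140)&(h[...,2]>90)
def blue(img):
    h=cv2.cvtColor(img,cv2.COLOR_RGB2HSV); return (h[...,0]>100)&(h[...,0]<125)&(h[...,1]>120)&(h[...,2]>60)
def yellow(img):
    h=cv2.cvtColor(img,cv2.COLOR_RGB2HSV); return (h[...,0]>18)&(h[...,0]<34)&(h[...,1]>130)&(h[...,2]>120)
def white(img):
    h=cv2.cvtColor(img,cv2.COLOR_RGB2HSV); return (h[...,1]<40)&(h[...,2]>150)
def box(w,lo,hi): return np.all((w>lo)&(w<hi),-1)
def plane(P):
    c=P.mean(0)
    for _ in range(5):
        u,s,vt=np.linalg.svd(P-c,full_matrices=False); n=vt[2]*np.sign(vt[2][2]); d=(P-c)@n
        P=P[abs(d)<max(.003,1.5*np.std(d))]; c=P.mean(0)
    return c,n,len(P),np.std((P-c)@n)
def line(P):
    c=P.mean(0); vt=np.linalg.svd(P-c,full_matrices=False)[2]; e=(P-c)@vt[0]
    return c,vt[0],e.min(),e.max()
E
python3 - <<'E'
from h import *
for n in ("scene","top"):
    d=np.load(n+".npz"); w,img=d["w"],d["img"]
    for nm,f,b in (("red",red,((.3,.05,0),(.75,.35,.15))),("blue",blue,((.3,.05,0),(.75,.35,.15))),("yel",yellow,((.55,-.4,.03),(.85,-.1,.2))),("ring",white,((.55,-.4,.07),(.85,-.1,.2)))):
        P=w[f(img)&box(w,*b)]; print(n,nm,len(P),P.mean(0).round(4) if len(P) else '', line(P)[1].round(2) if len(P)>3 else '', plane(P) if nm=="ring" and len(P)>10 else '')
p=shot("wrist"); print(p["tool_from_camera"],p["fx"],p["fy"],p["cx"],p["cy"])
E
```

```text
scene red 4 [0.4504 0.1643 0.0598] [0.32 0.94 0.07] 
scene blue 0   
scene yel 30 [ 0.7009 -0.2125  0.1271] [ 0.34  0.94 -0.02] 
scene ring 419 [ 0.6979 -0.2639  0.1271] [0.4  0.92 0.02] (array([ 0.69009984, -0.26271587,  0.12902152]), array([-0.42823355,  0.11280271,  0.89660001]), 229, np.float64(0.0016319859933275772))
top red 59 [0.4539 0.1823 0.0603] [-0.28 -0.96 -0.02] 
top blue 70 [0.6203 0.1824 0.0592] [-0.08 -1.    0.01] 
top yel 31 [ 0.6952 -0.2136  0.1277] [ 0.12  0.95 -0.3 ] 
top ring 551 [ 0.6909 -0.2668  0.1258] [-0.29 -0.96  0.  ] (array([ 0.68810385, -0.26480312,  0.12946849]), array([-0.42519945,  0.11710658,  0.89749177]), 353, np.float64(0.0016432470971075675))
[[-2.26385637e-04 -9.58065415e-01 -2.86549489e-01  8.53257981e-02]
 [ 9.99999841e-01 -3.64677770e-04  4.29243683e-04  1.19515515e-04]
 [-5.15741756e-04 -2.86549346e-01  9.58065346e-01 -1.95620335e-01]
 [ 0.00000000e+00  0.00000000e+00  0.00000000e+00  1.00000000e+00]] 311.12777819699375 311.12777819699375 260.91689631635126 186.954178423564
```

>>> step_arm:
  plan:
    - {"dx": 0.3, "dy": -0.06, "dz": -0.2}
    - {"dx": 0.4, "dy": -0.08, "dz": -0.2}
    - {"dx": 0.45, "dy": -0.09, "dz": -0.2}
    - {"dx": 0.45, "dy": -0.09, "dz": -0.2}
    - {"dx": 0.45, "dy": -0.09, "dz": -0.2}
    - {"dx": 0.45, "dy": -0.09, "dz": -0.1}
    - {"dx": 0.45, "dy": -0.09, "dz": -0.1}
    - {"dx": 0.45, "dy": -0.09, "dz": -0.1}
    - {"dx": 0.45, "dy": -0.09}
    - {"dx": 0.45, "dy": -0.09}

```text
$.plan[0]: bad value
```

>>> step_arm:
  plan:
    - {"dx": 0.4, "dy": -0.08}
    - {"dx": 0.3, "dy": -0.06}
    - {"dx": 0.2}
    - {}
    - {}
    - {}

```text
$.plan[0]: bad value
```

```bash
cat > lens.py <<'E'
from h import *
import sys
p=shot("wrist"); w=cloud(p); img=p["img"]
print(telemetry.get_obs()["time_s"],p["pt"],Ro.from_matrix(p["Rt"]).as_euler('xyz'))
B=((.55,-.4,.08),(.85,-.12,.2)); 
m=white(img)&box(w,*B); c,n,k,s=plane(w[m]); print("plane",c,n,k,s)
# ring annulus on plane; circle fit by outer edge
P=w[m]; d=(P-c)@n; P=P[abs(d)<.004]
y=w[yellow(img)&box(w,*B)]; ym=y.mean(0)
ex=ym-c; ex-=ex@n*n; ex/=np.linalg.norm(ex); ey=np.cross(n,ex)
q=np.stack([(P-c)@ex,(P-c)@ey],1).astype(np.float32)
q=q[np.linalg.norm(q,axis=1)<.06]
(cc,r)=cv2.minEnclosingCircle(q); print("mec",cc,r,"yellow",len(y),ym)
L=c+cc[0]*ex+cc[1]*ey; x=ym-L; x-=x@n*n; x/=np.linalg.norm(x)
print("L",L,"n",n,"x",x,"yaw",np.arctan2(x[1],x[0]),"ymark r",np.linalg.norm((ym-L)-((ym-L)@n)*n), "tiltaxis z check", (L-.05*n)[2])
for t in ("lens",): print([(round(r["score"],2),r["rect"]) for r in viewer.recognise(t,p)[:2]])
cv2.imwrite(f"pics/{sys.argv[1]}.png",img[:,:,::-1])
E
python3 lens.py lens1
```

```text
1.1 [ 0.17236489 -0.52230142  0.18865502] [ 3.14154314e+00 -7.97266853e-06  3.18767639e-01]h.py:27: RuntimeWarning: Mean of empty slice.
  c=P.mean(0)
  ret = um.true_divide(
Traceback (most recent call last):
  File "lens.py", line 6, in <module>
    m=white(img)&box(w,*B); c,n,k,s=plane(w[m]); print("plane",c,n,k,s)
                                    ~~~~~^^^^^^
  File "h.py", line 29, in plane
    u,s,vt=np.linalg.svd(P-c,full_matrices=False); n=vt[2]*np.sign(vt[2][2]); d=(P-c)@n
                                                     ~~^^^
IndexError: index 2 is out of bounds for axis 0 with size 0
```

>>> step_arm:
  plan:
    - {"dx": 0.3, "dy": -0.06, "dz": -0.2, "rx": 0, "ry": 0, "rz": 0, "claw": 0}
    - {"dx": 0.4, "dy": -0.08, "dz": -0.2, "rx": 0, "ry": 0, "rz": 0, "claw": 0}
    - {"dx": 0.45, "dy": -0.09, "dz": -0.2, "rx": 0, "ry": 0, "rz": 0, "claw": 0}
    - {"dx": 0.45, "dy": -0.09, "dz": -0.2, "rx": 0, "ry": 0, "rz": 0, "claw": 0}
    - {"dx": 0.45, "dy": -0.09, "dz": -0.2, "rx": 0, "ry": 0, "rz": 0, "claw": 0}
    - {"dx": 0.45, "dy": -0.09, "dz": -0.1, "rx": 0, "ry": 0, "rz": 0, "claw": 0}
    - {"dx": 0.45, "dy": -0.09, "dz": -0.1, "rx": 0, "ry": 0, "rz": 0, "claw": 0}
    - {"dx": 0.45, "dy": -0.09, "dz": -0.1, "rx": 0, "ry": 0, "rz": 0, "claw": 0}
    - {"dx": 0.45, "dy": -0.09, "dz": 0, "rx": 0, "ry": 0, "rz": 0, "claw": 0}
    - {"dx": 0.45, "dy": -0.09, "dz": 0, "rx": 0, "ry": 0, "rz": 0, "claw": 0}

```text
time_s: 2.1
ee_pos: [0.5552, -0.3047, 0.319]
eef_rot: [3.141, -0.0, 0.319]
force: [-0.3, -1.0, -0.8]
grip_width: 0.0939
grip_force: 0.0
```

>>> step_arm:
  plan:
    - {"dx": 0.4, "dy": -0.08, "dz": 0, "rx": 0, "ry": 0, "rz": 0, "claw": 0}
    - {"dx": 0.3, "dy": -0.06, "dz": 0, "rx": 0, "ry": 0, "rz": 0, "claw": 0}
    - {"dx": 0.2, "dy": 0, "dz": 0, "rx": 0, "ry": 0, "rz": 0, "claw": 0}
    - {"dx": 0, "dy": 0, "dz": 0, "rx": 0, "ry": 0, "rz": 0, "claw": 0}
    - {"dx": 0, "dy": 0, "dz": 0, "rx": 0, "ry": 0, "rz": 0, "claw": 0}
    - {"dx": 0, "dy": 0, "dz": 0, "rx": 0, "ry": 0, "rz": 0, "claw": 0}

```text
time_s: 2.7
ee_pos: [0.6339, -0.2651, 0.3189]
eef_rot: [3.141, -0.0, 0.318]
force: [0.2, -0.1, 0.6]
grip_width: 0.0939
grip_force: 0.0
```

```bash
python3 lens.py lens1
```

```text
2.75 [ 0.63392397 -0.26509034  0.31889701] [ 3.14133434e+00 -1.07002347e-04  3.17875553e-01]
plane [ 0.71383692 -0.27344892  0.14097933] [-0.3760516   0.11686462  0.91919957] 898 0.0009258039281909798
mec (0.008004006929695606, 0.006012127734720707) 0.03362203761935234 yellow 263 [ 0.69914743 -0.21282369  0.12767057]
L [ 0.70661186 -0.2675911   0.13727875] n [-0.3760516   0.11686462  0.91919957] x [-0.13053525  0.97544013 -0.17741788] yaw 1.7038278643019331 ymark r 0.056101363989897825 tiltaxis z check 0.09131877423756826
[(0.76, [224.4, 79.9, 307.8, 154.8])]
```

View pics/lens1.png

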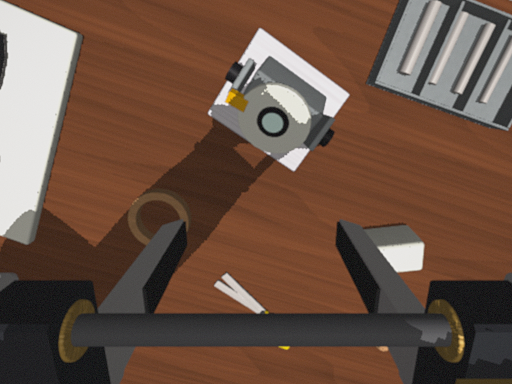

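The ring is centred on the black lens at about (272,122), with the mark at (237,100). The arm's shadow covers half the ring, so I'll refit using geometry instead of brightness.

```bash
cat > lens.py <<'E'
from h import *
import sys
p=shot("wrist"); w=cloud(p); img=p["img"]
B=((.55,-.4,.08),(.85,-.12,.2)); bx=box(w,*B)
h=cv2.cvtColor(img,cv2.COLOR_RGB2HSV); Y=yellow(img)|((h[...,0]>12)&(h[...,0]<36)&(h[...,1]>120)&(h[...,2]>90)); Y&=bx
ym=w[Y].mean(0); c=np.array([.689,-.264,.129]); n=np.array([-.426,.115,.897])
for i in range(8):
    D=w-c; d=D@n; r=np.linalg.norm(D-d[...,None]*n,axis=-1)
    m=bx&(abs(d)<(.008 if i<3 else .004))&(r<.050)&(r>.016)&(h[...,1]<70)&~Y
    P=w[m]; c0,n,k,s=plane(P)
    c=c0
    ex=np.cross([0,1,0],n);ex/=np.linalg.norm(ex);ey=np.cross(n,ex)
    D=w-c; d=D@n; r=np.linalg.norm(D-d[...,None]*n,axis=-1)
    m2=bx&(abs(d)<.004)&(r<.055)&(h[...,1]<70)&~Y
    q=np.stack([(w[m2]-c)@ex,(w[m2]-c)@ey],1).astype(np.float32)
    hull=cv2.convexHull(q); (cc,rad)=cv2.minEnclosingCircle(hull)
    c=c+cc[0]*ex+cc[1]*ey
print("plane n",n,k,s,"tilt",np.arccos(n[2]),"C",c,"rad",rad,"tilt axis z",(c-.05*n)[2])
# lens by dark ring in picture
dk=((h[...,2]<45)&(np.linalg.norm(w-c,axis=-1)<.03)).astype(np.uint8)
cn=max(cv2.findContours(dk,cv2.RETR_EXTERNAL,cv2.CHAIN_APPROX_NONE)[0],key=cv2.contourArea)
e=cv2.fitEllipse(cn); print("dark ellipse",e)
T=np.array(p["tool_from_camera"]); ray=p["Rt"]@T[:3,:3]@np.array([(e[0][0]-p["cx"])/p["fx"],(e[0][1]-p["cy"])/p["fy"],1]); o=p["Rt"]@T[:3,3]+p["pt"]
L=o+ray*((c-o)@n)/(ray@n); print("L by dark",L)
for Q in (c,L):
    x=ym-Q; x-=x@n*n; print("yel r",np.linalg.norm(x)); x/=np.linalg.norm(x); print("x",x,"focus",Q+.14*n)
E
python3 lens.py
```

```text
plane n [-0.42706758  0.12065142  0.89613421] 3359 0.0008987503032504736 tilt 0.4598159121404403 C [ 0.68946507 -0.26180773  0.12767054] rad 0.046010952442884445 tilt axis z 0.08286382607926265
dark ellipse ((272.4560546875, 121.4410629272461), (27.362987518310547, 30.22383689880371), 125.2415542602539)
L by dark [ 0.68897689 -0.26225222  0.12749773]
yel r 0.05012262586441312
x [ 0.21574632  0.97603078 -0.02859086] focus [ 0.62967561 -0.24491653  0.25312933]
yel r 0.050658624989136355
x [ 0.2231004   0.97447798 -0.02487709] focus [ 0.62918743 -0.24536102  0.25295652]
```

>>> step_arm:
  plan:
    - {"dx": -0.02, "dy": -0.3, "dz": 0, "rx": 0, "ry": 0, "rz": 0, "claw": 0}
    - {"dx": -0.03, "dy": -0.45, "dz": 0, "rx": 0, "ry": 0, "rz": 0, "claw": 0}
    - {"dx": -0.03, "dy": -0.49, "dz": 0, "rx": 0, "ry": 0, "rz": 0, "claw": 0}
    - {"dx": -0.03, "dy": -0.49, "dz": 0, "rx": 0, "ry": 0, "rz": 0, "claw": 0.55}
    - {"dx": -0.03, "dy": -0.49, "dz": 0, "rx": 0, "ry": 0, "rz": 0, "claw": 0.55}
    - {"dx": -0.03, "dy": -0.49, "dz": 0.1, "rx": 0, "ry": 0, "rz": 0, "claw": 0.55}
    - {"dx": -0.03, "dy": -0.49, "dz": 0.1, "rx": 0, "ry": 0, "rz": 0, "claw": 0.55}
    - {"dx": -0.03, "dy": -0.49, "dz": 0.1, "rx": 0, "ry": 0, "rz": 0, "claw": 0.55}
    - {"dx": -0.03, "dy": -0.49, "dz": 0.1, "rx": 0, "ry": 0, "rz": 0, "claw": 0.55}
    - {"dx": -0.03, "dy": -0.4, "dz": 0.1, "rx": 0, "ry": 0, "rz": 0, "claw": 0.55}

```text
time_s: 3.85
ee_pos: [0.4624, 0.1626, 0.2688]
eef_rot: [-3.142, -0.001, 0.319]
force: [1.1, 0.2, -0.5]
grip_width: 0.0434
grip_force: 0.0
```

>>> step_arm:
  plan:
    - {"dx": -0.03, "dy": -0.23, "dz": 0.1, "rx": 0, "ry": 0, "rz": -0.088, "claw": 0.55}
    - {"dx": 0, "dy": 0, "dz": 0.1, "rx": 0, "ry": 0, "rz": -0.088, "claw": 0.55}
    - {"dx": 0, "dy": 0, "dz": 0, "rx": 0, "ry": 0, "rz": -0.088, "claw": 0.55}
    - {"dx": 0, "dy": 0, "dz": 0, "rx": 0, "ry": 0, "rz": -0.088, "claw": 0.55}
    - {"dx": 0, "dy": 0, "dz": 0, "rx": 0, "ry": 0, "rz": -0.088, "claw": 0.55}
    - {"dx": 0, "dy": 0, "dz": 0, "rx": 0, "ry": 0, "rz": -0.088, "claw": 0.55}
    - {"dx": 0, "dy": 0, "dz": 0, "rx": 0, "ry": 0, "rz": -0.088, "claw": 0.55}
    - {"dx": 0, "dy": 0, "dz": 0, "rx": 0, "ry": 0, "rz": 0, "claw": 0.55}
    - {"dx": 0, "dy": 0, "dz": 0, "rx": 0, "ry": 0, "rz": 0, "claw": 0.55}
    - {"dx": 0, "dy": 0, "dz": 0, "rx": 0, "ry": 0, "rz": 0, "claw": 0.55}

```text
time_s: 4.85
ee_pos: [0.4537, 0.1818, 0.2488]
eef_rot: [3.141, -0.0, 1.283]
force: [0.1, -0.3, -0.8]
grip_width: 0.0422
grip_force: 0.0
```

```bash
cat > die.py <<'E'
from h import *
import sys
p=shot("wrist"); w=cloud(p); img=p["img"]; Rt,pt=p["Rt"],p["pt"]
o=telemetry.get_obs(); print(o["time_s"],pt,Ro.from_matrix(Rt).as_euler('xyz'),o["grip_width"],"q6",o["qpos"][5])
m=red(img); k,lab,st,cen=cv2.connectedComponentsWithStats(m.astype(np.uint8)); i=1+np.argmax(st[1:,4])
P=w[lab==i]; P=P[~np.isnan(P[:,0])]; zt=np.percentile(P[:,2],80); T=P[P[:,2]>zt-.006]
c,d,a,b=line(T); c=c+d*(a+b)/2; print("bar px",cen[i],"n",len(T),"top centre",c,"dir",d,"len",b-a)
hsv=cv2.cvtColor(img,cv2.COLOR_RGB2HSV)
ct=(c-pt)@Rt; dt=d@Rt; print("tool coords bar top",ct,"bar dir tool",dt)
# dark strip of the die
D=w[(hsv[...,2]<90)&box(w,(c[0]-.11,c[1]-.09,.05),(c[0]+.085,c[1]+.09,.068))]
x=np.array([-abs(d[1]),d[0]*np.sign(d[1]),0]); x/=np.linalg.norm(x)
e=(D-c)@x; f=(D-c)@d; s=abs(f)<.06; print("extent x",np.percentile(e[s],[.5,99.5]),"y",np.percentile(f,[1,99]))
tt=D[(e>e[s].max()-.006)&s].mean(0); print("toe",tt,"toe dir angle",np.arctan2(*(tt-c)[[1,0]]),"bar perp",np.arctan2(x[1],x[0]))
print([(r["rect"],round(r["score"],2)) for r in viewer.recognise("die_bar",p)[:2]])
cv2.imwrite(f"pics/{sys.argv[1]}.png",img[:,:,::-1])
E
python3 die.py die1
```

```text
4.9 [0.45365738 0.18181564 0.24878437] [ 3.14137269e+00 -1.74960523e-04  1.28297929e+00] 0.04226196754668969 q6 0.5933544170323195
bar px [261.65695067 160.52242152] n 436 top centre [0.45652909 0.18377273 0.05943317] dir [-0.29689852 -0.9549077   0.00160101] len 0.08636717443125347
tool coords bar top [0.00265862 0.00215639 0.18935215] bar dir tool [-0.99990558 -0.0136256  -0.00177895]
extent x [-0.06286552  0.07774066] y [-0.04663468  0.04197234]
toe [0.38311339 0.2038304  0.05706484] toe dir angle 2.8748943409031185 bar perp 2.840149185370754
[([196.4, 120.3, 311.6, 197.2], 0.61)]
```

View pics/die1.png

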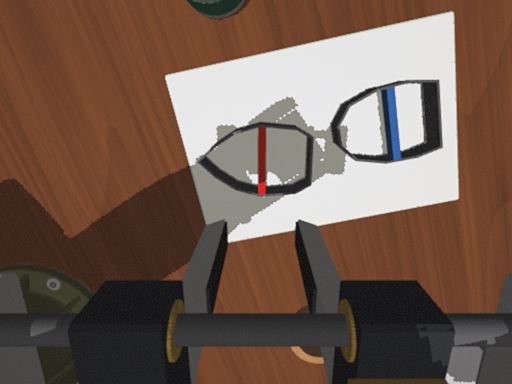

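>>> step_arm:
  plan:
    - {"dx": 0.027, "dy": 0.022, "dz": 0.2, "rx": 0, "ry": 0, "rz": 0.0087, "claw": 0.55}
    - {"dx": 0, "dy": 0, "dz": 0.3, "rx": 0, "ry": 0, "rz": 0, "claw": 0.55}
    - {"dx": 0, "dy": 0, "dz": 0.3, "rx": 0, "ry": 0, "rz": 0, "claw": 0.55}
    - {"dx": 0, "dy": 0, "dz": 0.2, "rx": 0, "ry": 0, "rz": 0, "claw": 0.55}
    - {"dx": 0, "dy": 0, "dz": 0.1, "rx": 0, "ry": 0, "rz": 0, "claw": 0.55}
    - {"dx": 0, "dy": 0, "dz": 0, "rx": 0, "ry": 0, "rz": 0, "claw": 0.55}
    - {"dx": 0, "dy": 0, "dz": 0, "rx": 0, "ry": 0, "rz": 0, "claw": 0.55}
    - {"dx": 0, "dy": 0, "dz": 0, "rx": 0, "ry": 0, "rz": 0, "claw": 0.55}

```text
time_s: 5.75
ee_pos: [0.4571, 0.1841, 0.1398]
eef_rot: [3.14, -0.001, 1.273]
force: [-1.0, -0.3, 0.5]
grip_width: 0.0427
grip_force: 0.0
```

```bash
python3 die.py die2
```

```text
5.8 [0.45711319 0.18409727 0.13981152] [ 3.14008407e+00 -1.05825690e-03  1.27250286e+00] 0.042501873589846896 q6 0.6067406234976934
bar px [258.79815456 187.40369089] n 850 top centre [0.45647114 0.18399872 0.05948503] dir [-2.91001127e-01 -9.56722619e-01 -4.17657972e-04] len 0.08654607613038849
tool coords bar top [-0.0003679  -0.00070591  0.08032517] bar dir tool [-9.99995234e-01  3.02131208e-03 -6.36036883e-04]
extent x [-0.06315875  0.07825939] y [-0.04636265  0.04339193]
toe [0.38295427 0.20585911 0.0583145 ] toe dir angle 2.8525669815396646 bar perp 2.8463195423880476
[([171.7, 131.3, 330.7, 233.6], 0.74)]
```

View pics/die2.png

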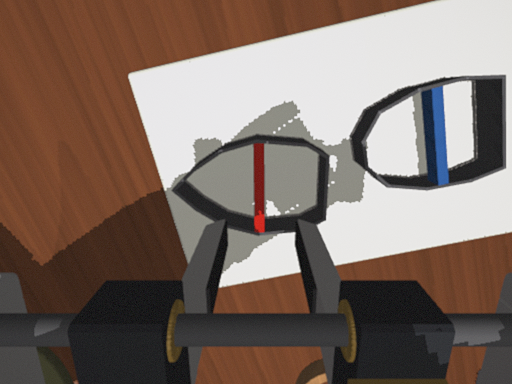

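Both views agree: the bar top is at z = 0.0595 and centred between the jaws. Descending 0.092 m and gripping.

>>> step_arm:
  plan:
    - {"dx": 0, "dy": -0.007, "dz": 0.15, "rx": 0, "ry": 0, "rz": 0, "claw": 0.55}
    - {"dx": 0, "dy": 0, "dz": 0.2, "rx": 0, "ry": 0, "rz": 0, "claw": 0.55}
    - {"dx": 0, "dy": 0, "dz": 0.2, "rx": 0, "ry": 0, "rz": 0, "claw": 0.55}
    - {"dx": 0, "dy": 0, "dz": 0.2, "rx": 0, "ry": 0, "rz": 0, "claw": 0.55}
    - {"dx": 0, "dy": 0, "dz": 0.12, "rx": 0, "ry": 0, "rz": 0, "claw": 0.55}
    - {"dx": 0, "dy": 0, "dz": 0.05, "rx": 0, "ry": 0, "rz": 0, "claw": 0.55}
    - {"dx": 0, "dy": 0, "dz": 0, "rx": 0, "ry": 0, "rz": 0, "claw": 0.55}
    - {"dx": 0, "dy": 0, "dz": 0, "rx": 0, "ry": 0, "rz": 0, "claw": 0.55}

```text
time_s: 6.65
ee_pos: [0.4564, 0.1843, 0.0475]
eef_rot: [3.141, -0.001, 1.273]
force: [-0.6, -0.4, -0.5]
grip_width: 0.0425
grip_force: 0.0
```

>>> step_arm:
  plan:
    - {"dx": 0, "dy": 0, "dz": 0, "rx": 0, "ry": 0, "rz": 0, "claw": 0.8}
    - {"dx": 0, "dy": 0, "dz": 0, "rx": 0, "ry": 0, "rz": 0, "claw": 1}
    - {"dx": 0, "dy": 0, "dz": 0, "rx": 0, "ry": 0, "rz": 0, "claw": 1}
    - {"dx": 0, "dy": 0, "dz": 0, "rx": 0, "ry": 0, "rz": 0, "claw": 1}
    - {"dx": 0, "dy": 0, "dz": 0, "rx": 0, "ry": 0, "rz": 0, "claw": 1}
    - {"dx": 0, "dy": 0, "dz": 0, "rx": 0, "ry": 0, "rz": 0, "claw": 1}
    - {"dx": 0, "dy": 0, "dz": 0, "rx": 0, "ry": 0, "rz": 0, "claw": 1}
    - {"dx": 0, "dy": 0, "dz": 0, "rx": 0, "ry": 0, "rz": 0, "claw": 1}
  grip_force: 50

```text
time_s: 7.45
ee_pos: [0.4559, 0.1842, 0.0466]
eef_rot: [-3.142, -0.0, 1.273]
force: [0.1, 0.9, 0.5]
grip_width: 0.0
grip_force: 0.0
```

The gripper shut completely (width 0), so the bar isn't between the pads. I'll look before moving.

```bash
python3 die.py die3
python3 - <<'E'
from h import *
p=shot("scene"); w=cloud(p); m=box(w,(.3,.05,.02),(.75,.35,.3)); v,u=np.where(m); print(u.min(),u.max(),v.min(),v.max())
a=p["img"][170:300,240:380]; cv2.imwrite("s.png",a)
b=cv2.imread("pics/die3.png"); cv2.imwrite("pics/g.png",np.hstack([cv2.resize(b,(450,338)),cv2.resize(a[:,:,::-1],(350,338),interpolation=cv2.INTER_CUBIC)]))
E
```

```text
7.5 [0.45588245 0.1841526  0.04664868] [-3.14154929e+00 -5.27793545e-06  1.27276116e+00] 0.0004608250698597128 q6 0.6073792366981825
bar px [259.48025478 192.24585987] n 783 top centre [0.46382057 0.20842956 0.05956728] dir [-2.83666557e-01 -9.58922967e-01 -1.67362671e-04] len 0.035463248205448786
tool coords bar top [ 0.02553776  0.00045887 -0.01291848] bar dir tool [-9.99945703e-01  1.04194064e-02  1.61633170e-04]
extent x [-0.06322837  0.07883101] y [-0.02090959  0.06530242]
toe [0.38253918 0.20587951 0.0579284 ] toe dir angle -3.1102298415652427 bar perp 2.853977071511501
[([130.6, 146.4, 364.8, 280.6], 0.85)]
247 369 196 316
```

View pics/g.png

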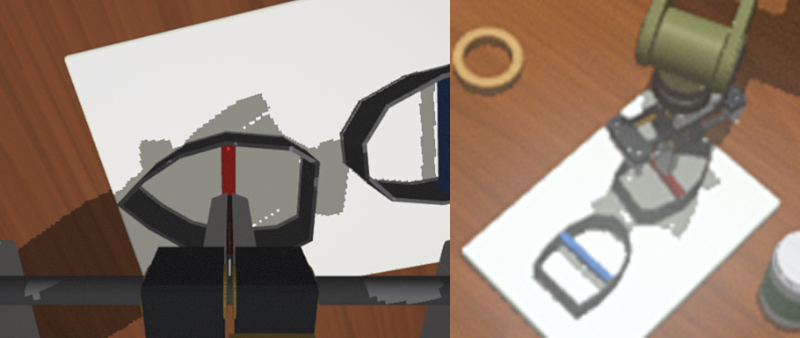

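Run:
```python
from h import *
o=telemetry.get_obs(); print(o["grip_width"],o["grip_force"],o["force"])
p=shot("wrist"); w=cloud(p); t=(w-p["pt"])@p["Rt"]
for v in (190,215,225,235,250,265,280): print(v,[(u,*(1000*t[v,u]).round().tolist(),*p["img"][v,u].tolist()) for u in range(244,280,4)])
cv2.imwrite("pics/z.png",cv2.resize(p["img"][150:330,160:360],None,fx=3.3,fy=3.3,interpolation=cv2.INTER_NEAREST)[:,:,::-1])
```

```text
0.0005040030479555393 0.0 [-0.51347463 -0.42316229  0.6872562 ]
190 [(244, 15.0, -11.0, 28.0, 142, 141, 133), (248, 15.0, -8.0, 28.0, 143, 142, 134), (252, 27.0, -4.0, -11.0, 104, 60, 59), (256, 28.0, -2.0, -13.0, 116, 26, 20), (260, 28.0, 1.0, -12.0, 117, 30, 25), (264, 28.0, 3.0, -12.0, 119, 29, 18), (268, 16.0, 7.0, 26.0, 126, 119, 112), (272, 15.0, 10.0, 27.0, 143, 142, 133), (276, 16.0, 13.0, 27.0, 139, 139, 131)]
215 [(244, -5.0, -12.0, 27.0, 141, 142, 133), (248, -5.0, -9.0, 27.0, 140, 139, 132), (252, 12.0, -4.0, -13.0, 109, 92, 86), (256, 12.0, -2.0, -14.0, 112, 28, 22), (260, 11.0, 1.0, -12.0, 116, 30, 28), (264, 12.0, 3.0, -13.0, 115, 28, 23), (268, -5.0, 7.0, 27.0, 126, 121, 113), (272, -5.0, 10.0, 27.0, 142, 142, 130), (276, -5.0, 13.0, 27.0, 142, 140, 133)]
225 [(244, 11.0, -9.0, -27.0, 76, 75, 73), (248, 10.0, -6.0, -25.0, 78, 75, 74), (252, 11.0, -4.0, -26.0, 78, 76, 76), (256, 11.0, -2.0, -27.0, 77, 76, 73), (260, 9.0, 1.0, -23.0, 35, 22, 23), (264, 11.0, 3.0, -27.0, 63, 65, 64), (268, 11.0, 6.0, -26.0, 75, 73, 73), (272, 10.0, 8.0, -26.0, 78, 75, 74), (276, 11.0, 10
[... 692 characters left out ...]
, 75, 75, 74)]
265 [(244, 10.0, -6.0, -71.0, 76, 78, 75), (248, 10.0, -5.0, -71.0, 77, 77, 76), (252, 11.0, -3.0, -71.0, 77, 76, 74), (256, 10.0, -1.0, -71.0, 76, 75, 74), (260, 9.0, 1.0, -69.0, 56, 16, 18), (264, 9.0, 3.0, -68.0, 31, 32, 31), (268, 10.0, 5.0, -71.0, 79, 78, 77), (272, 10.0, 6.0, -70.0, 77, 76, 76), (276, 11.0, 8.0, -71.0, 77, 76, 74)]
280 [(244, 34.0, -3.0, -119.0, 48, 46, 49), (248, 34.0, -2.0, -118.0, 51, 49, 49), (252, 35.0, -1.0, -120.0, 46, 45, 47), (256, 10.0, -1.0, -83.0, 78, 79, 77), (260, 4.0, 1.0, -73.0, 56, 23, 25), (264, 8.0, 3.0, -79.0, 22, 25, 23), (268, 34.0, 3.0, -119.0, 50, 50, 50), (272, 34.0, 4.0, -118.0, 51, 47, 48), (276, 34.0, 6.0, -119.0, 49, 48, 49)]
```

View pics/z.png

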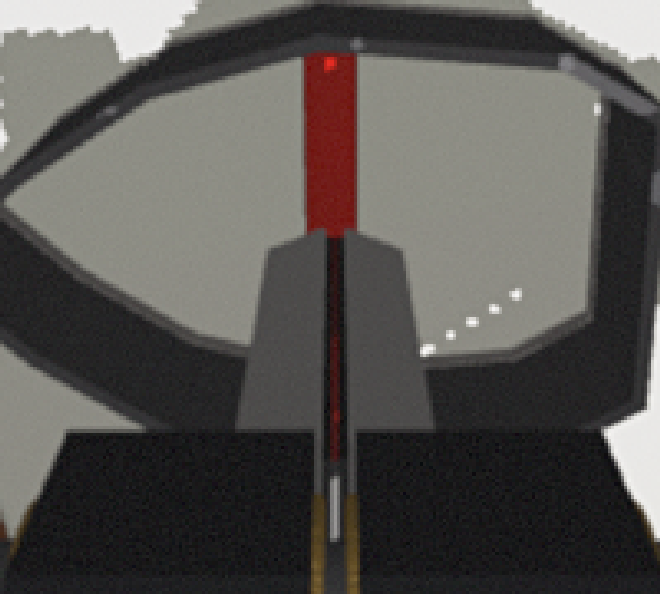

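The close-up shows the fingertips ending above the bar. They're drawn about 20 mm behind the reported TCP rather than 17 mm ahead of it, so they closed on air over the bar. I'll measure the real tip height from several views.

>>> step_arm:
  plan:
    - {"dx": 0, "dy": 0, "dz": 0, "rx": 0, "ry": 0, "rz": 0, "claw": 0.55}
    - {"dx": 0, "dy": 0, "dz": 0, "rx": 0, "ry": 0, "rz": 0, "claw": 0.55}
    - {"dx": 0, "dy": 0, "dz": 0, "rx": 0, "ry": 0, "rz": 0, "claw": 0.55}
    - {"dx": 0, "dy": 0, "dz": 0, "rx": 0, "ry": 0, "rz": 0, "claw": 0.55}
    - {"dx": 0, "dy": 0, "dz": 0.06, "rx": 0, "ry": 0, "rz": 0, "claw": 0.55}
    - {"dx": 0, "dy": 0, "dz": 0.06, "rx": 0, "ry": 0, "rz": 0, "claw": 0.55}
    - {"dx": 0, "dy": 0, "dz": 0, "rx": 0, "ry": 0, "rz": 0, "claw": 0.55}

```text
time_s: 8.5
ee_pos: [0.4553, 0.1839, 0.0336]
eef_rot: [-3.14, 0.001, 1.273]
force: [-0.1, -0.5, -0.4]
grip_width: 0.0422
grip_force: 0.0
```

Run:
```python
from h import *
o=telemetry.get_obs(); print(o["ee_pos"],o["force"],o["grip_width"])
p=shot("wrist"); w=cloud(p); t=(w-p["pt"])@p["Rt"]
m=box(t,(-.02,-.045,-.1),(.02,.045,.02))&(np.ptp(p["img"].astype(int),axis=-1)<15)
z=t[m&(abs(t[...,1])>.018)]; print("finger tips z",np.percentile(z[:,2],[50,95,99,100])," world", p["pt"][2]-np.percentile(z[:,2],99.5))
```

```text
[0.45531904 0.18393486 0.03357054] [-0.14770093 -0.5202988  -0.36933112] 0.04223023324091575
finger tips z [-0.0501751   0.01465347  0.01516008  0.01634455]  world 0.018241092495734836
```

The stated tip position would now be 3 mm inside the board, but there's no contact force. That confirms the real tips sit about 36 mm higher. Continuing to a reported z of about 0.012 and gripping.

>>> step_arm:
  plan:
    - {"dx": 0, "dy": 0.003, "dz": 0.07, "rx": 0, "ry": 0, "rz": 0, "claw": 0.55}
    - {"dx": 0, "dy": 0, "dz": 0.07, "rx": 0, "ry": 0, "rz": 0, "claw": 0.55}
    - {"dx": 0, "dy": 0, "dz": 0.07, "rx": 0, "ry": 0, "rz": 0, "claw": 0.55}
    - {"dx": 0, "dy": 0, "dz": 0, "rx": 0, "ry": 0, "rz": 0, "claw": 0.55}
    - {"dx": 0, "dy": 0, "dz": 0, "rx": 0, "ry": 0, "rz": 0, "claw": 0.55}

```text
time_s: 9.05
ee_pos: [0.4561, 0.184, 0.0135]
eef_rot: [-3.141, 0.0, 1.273]
force: [-0.3, -0.4, -0.4]
grip_width: 0.0422
grip_force: 0.0
```

>>> step_arm:
  plan:
    - {"dx": 0, "dy": 0, "dz": 0, "rx": 0, "ry": 0, "rz": 0, "claw": 0.8}
    - {"dx": 0, "dy": 0, "dz": 0, "rx": 0, "ry": 0, "rz": 0, "claw": 1}
    - {"dx": 0, "dy": 0, "dz": 0, "rx": 0, "ry": 0, "rz": 0, "claw": 1}
    - {"dx": 0, "dy": 0, "dz": 0, "rx": 0, "ry": 0, "rz": 0, "claw": 1}
    - {"dx": 0, "dy": 0, "dz": 0, "rx": 0, "ry": 0, "rz": 0, "claw": 1}
    - {"dx": 0, "dy": 0, "dz": 0, "rx": 0, "ry": 0, "rz": 0, "claw": 1}
  grip_force: 50

```text
time_s: 9.65
ee_pos: [0.4561, 0.1841, 0.0137]
eef_rot: [-3.141, -0.0, 1.273]
force: [-1.2, 0.4, 3.0]
grip_width: 0.0094
grip_force: 50.0
```

```bash
python3 die.py die4
```

```text
9.7 [0.45611709 0.18407332 0.01374729] [-3.14148293e+00 -1.95144043e-05  1.27279213e+00] 0.009517490115515883 q6 0.6070152080231868
bar px [260.82561189 245.3986014 ] n 2280 top centre [0.458519   0.18746756 0.05954766] dir [-2.88831793e-01 -9.57379821e-01 -2.70925494e-04] len 0.07898033260930779
tool coords bar top [ 0.00395076  0.00129443 -0.04580044] bar dir tool [-9.99987479e-01  4.99779339e-03  2.50862960e-04]
extent x [-0.06331842  0.0792221 ] y [-0.04264438  0.03010847]
toe [0.38309305 0.2061092  0.05803526] toe dir angle 2.899296763765568 bar perp 2.8485862426114195
[([109.2, 156.5, 383.8, 311.8], 0.92), ([404.8, 80.4, 512.0, 255.9], 0.56)]
```

View pics/die4.png

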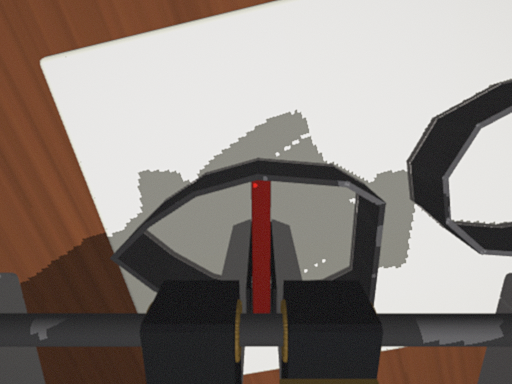

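The bar is gripped: width 9.4 mm, force 50 N. Next I lift straight up, then plan the presentation pose.

>>> step_arm:
  plan:
    - {"dx": 0, "dy": 0, "dz": -0.1, "rx": 0, "ry": 0, "rz": 0, "claw": 1}
    - {"dx": 0, "dy": 0, "dz": -0.25, "rx": 0, "ry": 0, "rz": 0, "claw": 1}
    - {"dx": 0, "dy": 0, "dz": -0.35, "rx": 0, "ry": 0, "rz": 0, "claw": 1}
    - {"dx": 0, "dy": 0, "dz": -0.4, "rx": 0, "ry": 0, "rz": 0, "claw": 1}
    - {"dx": 0, "dy": 0, "dz": -0.4, "rx": 0, "ry": 0, "rz": 0, "claw": 1}
    - {"dx": 0, "dy": 0, "dz": -0.4, "rx": 0, "ry": 0, "rz": 0, "claw": 1}
    - {"dx": 0, "dy": 0, "dz": -0.4, "rx": 0, "ry": 0, "rz": 0, "claw": 1}
    - {"dx": 0, "dy": 0, "dz": -0.25, "rx": 0, "ry": 0, "rz": 0, "claw": 1}
    - {"dx": 0, "dy": 0, "dz": -0.1, "rx": 0, "ry": 0, "rz": 0, "claw": 1}
    - {"dx": 0, "dy": 0, "dz": 0, "rx": 0, "ry": 0, "rz": 0, "claw": 1}
  grip_force: 50

```text
time_s: 10.75
ee_pos: [0.4563, 0.184, 0.2792]
eef_rot: [3.141, -0.001, 1.273]
force: [-0.2, -0.1, -4.1]
grip_width: 0.0097
grip_force: 50.0
```

```bash
cat > goal.py <<'E'
from h import *
n=np.array([-.427,.119,.896]); n/=np.linalg.norm(n)
x=np.array([.219,.975,-.027]); x-=x@n*n; x/=np.linalg.norm(x)
L=np.array([.689,-.2625,.1283]); F=L+.14*n
Rf=np.stack([np.cross(x,n),-x,-n],1); B=np.array([0,0,-.036])
def todo(B=B,Rf=Rf):
    o=telemetry.get_obs(); R0=Ro.from_euler('xyz',o["eef_rot"]); p=np.array(o["ee_pos"])
    G=F-Rf@B; rv=(R0.inv()*Ro.from_matrix(Rf)).as_rotvec()
    print("t",o["time_s"],"grip",o["grip_width"],o["grip_force"],"F",o["force"],"pos",p,"q",o["qpos"].round(2))
    print("goal TCP",G,"rpy",Ro.from_matrix(Rf).as_euler('xyz'))
    print("shift tool units",(R0.as_matrix().T@(G-p)/.1).round(4),"rot units total",(rv/(np.pi/2)).round(4),"deg",np.degrees(np.linalg.norm(rv)))
    print("shift in goal tool axes",(Rf.T@(G-p)/.1).round(4)); return R0.as_matrix(),p
E
cat > barpose.py <<'E'
from goal import *
R,p0=todo()
p=shot("wrist"); w=cloud(p); t=(w-p["pt"])@p["Rt"]; img=p["img"]
k,lab,st,cen=cv2.connectedComponentsWithStats((red(img)&box(t,(-.06,-.03,-.09),(.06,.03,.0))).astype(np.uint8)); i=1+np.argmax(st[1:,4])
P=t[lab==i]; T=P[abs(P[:,2]-np.median(P[:,2]))<.004]; c,d,a,b=line(T); print("bar in tool: z top",np.median(T[:,2]),"y",c[1],"far end x",T[:,0].max(),"dir",d)
hs=cv2.cvtColor(img,cv2.COLOR_RGB2HSV); D=t[(hs[...,2]<100)&box(t,(-.06,-.1,-.06),(.055,.08,-.035))&(abs(t[...,1])>.03)]
print("die rim: y range",D[:,1].min(),D[:,1].max(),"plane",plane(D)[:2])
E
python3 barpose.py
```

```text
t 10.75 grip 0.009725374487333502 49.99706268310547 F [-0.22660853 -0.09283729 -4.10984473] pos [0.45625812 0.18403479 0.2792438 ] q [ 0.31  0.11  1.54 -0.    1.49  0.61]
goal TCP [ 0.64457658 -0.2501197   0.22151635] rpy [ 3.11314765 -0.45859851 -0.20760848]
shift tool units [-3.5973  3.0748  0.578 ] rot units total [-0.2301  0.2224  0.9286] deg 88.39530180037936
shift in goal tool axes [2.1992 3.8094 1.8386]
bar in tool: z top -0.045757049579907394 y 0.0013009437985596175 far end x 0.04370839121945934 dir [-0.99999756  0.00195208  0.00102944]
die rim: y range -0.08039532311423776 0.06519016804821046 plane (array([ 0.01157714, -0.0017612 , -0.04536077]), array([8.70986614e-03, 1.87298580e-04, 9.99962051e-01]))
```

>>> step_arm:
  plan:
    - {"dx": -0.15, "dy": 0.13, "dz": 0, "rx": 0, "ry": 0, "rz": 0, "claw": 1}
    - {"dx": -0.28, "dy": 0.24, "dz": 0, "rx": 0, "ry": 0, "rz": 0, "claw": 1}
    - {"dx": -0.36, "dy": 0.31, "dz": 0, "rx": 0, "ry": 0, "rz": 0, "claw": 1}
    - {"dx": -0.36, "dy": 0.31, "dz": 0, "rx": 0, "ry": 0, "rz": 0, "claw": 1}
    - {"dx": -0.36, "dy": 0.31, "dz": 0, "rx": 0, "ry": 0, "rz": 0, "claw": 1}
    - {"dx": -0.36, "dy": 0.31, "dz": 0, "rx": 0, "ry": 0, "rz": 0, "claw": 1}
    - {"dx": -0.36, "dy": 0.31, "dz": 0, "rx": 0, "ry": 0, "rz": 0, "claw": 1}
    - {"dx": -0.36, "dy": 0.31, "dz": 0, "rx": 0, "ry": 0, "rz": 0, "claw": 1}
    - {"dx": -0.36, "dy": 0.31, "dz": 0, "rx": 0, "ry": 0, "rz": 0, "claw": 1}
    - {"dx": -0.28, "dy": 0.24, "dz": 0, "rx": 0, "ry": 0, "rz": 0, "claw": 1}

```text
time_s: 11.8
ee_pos: [0.6271, -0.2089, 0.2756]
eef_rot: [-3.138, -0.0, 1.272]
force: [1.1, 0.1, -3.6]
grip_width: 0.0096
grip_force: 50.0
```

>>> step_arm:
  plan:
    - {"dx": -0.2, "dy": 0.17, "dz": 0, "rx": 0, "ry": 0, "rz": 0, "claw": 1}
    - {"dx": -0.12, "dy": 0.1, "dz": 0, "rx": -0.01, "ry": 0.01, "rz": 0.04, "claw": 1}
    - {"dx": 0, "dy": 0, "dz": 0, "rx": -0.02, "ry": 0.02, "rz": 0.08, "claw": 1}
    - {"dx": 0, "dy": 0, "dz": 0, "rx": -0.02, "ry": 0.02, "rz": 0.08, "claw": 1}
    - {"dx": 0, "dy": 0, "dz": 0, "rx": -0.02, "ry": 0.02, "rz": 0.08, "claw": 1}
    - {"dx": 0, "dy": 0, "dz": 0, "rx": -0.02, "ry": 0.02, "rz": 0.08, "claw": 1}
    - {"dx": 0, "dy": 0, "dz": 0, "rx": -0.02, "ry": 0.02, "rz": 0.08, "claw": 1}
    - {"dx": 0, "dy": 0, "dz": 0, "rx": -0.02, "ry": 0.02, "rz": 0.08, "claw": 1}
    - {"dx": 0, "dy": 0, "dz": 0, "rx": -0.02, "ry": 0.02, "rz": 0.08, "claw": 1}
    - {"dx": 0, "dy": 0, "dz": 0, "rx": -0.02, "ry": 0.02, "rz": 0.08, "claw": 1}

```text
time_s: 12.8
ee_pos: [0.6428, -0.2448, 0.2758]
eef_rot: [3.054, -0.347, 0.202]
force: [0.8, -0.2, -3.9]
grip_width: 0.0098
grip_force: 50.0
```

```bash
python3 barpose.py
```

```text
t 12.8 grip 0.009790529736123254 49.99490797519684 F [ 0.8063903  -0.24735771 -3.90914765] pos [ 0.64277441 -0.24480942  0.27581024] q [-0.48  0.36  1.29  0.16  1.17  0.87]
goal TCP [ 0.64457658 -0.2501197   0.22151635] rpy [ 3.11314765 -0.45859851 -0.20760848]
shift tool units [-0.1781  0.0105  0.5158] rot units total [-0.065   0.0559  0.2434] deg 23.225392395218915
shift in goal tool axes [-0.2147  0.034   0.5007]
bar in tool: z top -0.045215221816096704 y -0.00011329513882907423 far end x 0.0440848018310576 dir [-9.99997204e-01  2.34653896e-03  2.93435987e-04]
die rim: y range -0.08170921958325905 0.06402399321913796 plane (array([ 0.01168117, -0.00077927, -0.04477256]), array([1.08097319e-02, 6.40779154e-04, 9.99941368e-01]))
```

>>> step_arm:
  plan:
    - {"dx": 0, "dy": 0, "dz": 0, "rx": -0.0217, "ry": 0.0186, "rz": 0.081, "claw": 1}
    - {"dx": 0, "dy": 0, "dz": 0, "rx": -0.0217, "ry": 0.0186, "rz": 0.081, "claw": 1}
    - {"dx": 0, "dy": 0, "dz": 0, "rx": -0.0217, "ry": 0.0186, "rz": 0.081, "claw": 1}
    - {"dx": -0.05, "dy": 0.01, "dz": 0.12, "rx": 0, "ry": 0, "rz": 0, "claw": 1}
    - {"dx": -0.06, "dy": 0.01, "dz": 0.15, "rx": 0, "ry": 0, "rz": 0, "claw": 1}
    - {"dx": -0.06, "dy": 0.01, "dz": 0.15, "rx": 0, "ry": 0, "rz": 0, "claw": 1}
    - {"dx": -0.04, "dy": 0, "dz": 0.08, "rx": 0, "ry": 0, "rz": 0, "claw": 1}
    - {"dx": 0, "dy": 0, "dz": 0, "rx": 0, "ry": 0, "rz": 0, "claw": 1}
    - {"dx": 0, "dy": 0, "dz": 0, "rx": 0, "ry": 0, "rz": 0, "claw": 1}
    - {"dx": 0, "dy": 0, "dz": 0, "rx": 0, "ry": 0, "rz": 0, "claw": 1}

```text
time_s: 13.85
ee_pos: [0.6461, -0.2501, 0.2254]
eef_rot: [3.109, -0.462, -0.199]
force: [-0.7, -0.7, -2.9]
grip_width: 0.0098
grip_force: 50.0
```

```bash
python3 barpose.py
python3 - <<'E'
from goal import *
out=[]
for nm in ("scene","top","wrist"):
    p=shot(nm); w=cloud(p); P=w[red(p["img"])&box(w,F-.09,F+.09)]
    if len(P)>8:
        c,d,a,b=line(P); print(nm,len(P),"bar surf centre rel focus in focus axes", np.round(np.stack([x,np.cross(n,x),n])@(c-F),4),"dir",np.round(np.stack([x,np.cross(n,x),n])@d,3),b-a)
    out.append(p["img"])
cv2.imwrite("pics/fin.png",np.hstack([cv2.resize(out[0][130:260,100:260],(400,325)),cv2.resize(out[2],(400,325))])[:,:,::-1])
E
```

```text
t 13.85 grip 0.00984334808332454 49.997159242630005 F [-0.65692577 -0.71371842 -2.90324059] pos [ 0.64611512 -0.25014998  0.22542639] q [-0.46  0.33  1.47  0.11  0.89  1.27]
goal TCP [ 0.64457658 -0.2501197   0.22151635] rpy [ 3.11314765 -0.45859851 -0.20760848]
shift tool units [-0.031   0.0018  0.0283] rot units total [-0.0001 -0.0022  0.0049] deg 0.48057798430030285
shift in goal tool axes [-0.0309  0.0021  0.0284]
bar in tool: z top -0.045124707794457784 y -0.0007110639520115166 far end x 0.04390441029335851 dir [-9.99998098e-01  1.94775254e-03  9.67133975e-05]
die rim: y range -0.08165205934916236 0.06331490936900805 plane (array([ 0.00404646, -0.00407526, -0.04401395]), array([-0.0223207 , -0.00145871,  0.9997498 ]))
scene 46 bar surf centre rel focus in focus axes [ 0.001  -0.0074  0.0089] dir [-0.006 -0.997  0.083] 0.08523197558708426
top 23 bar surf centre rel focus in focus axes [-0.0007 -0.0319  0.014 ] dir [-0.119  0.993 -0.02 ] 0.02502625325276097
wrist 2400 bar surf centre rel focus in focus axes [ 0.001  -0.0096  0.0118] dir [-0.009  1.    -0.002] 0.07922735760936961
```

View pics/fin.png

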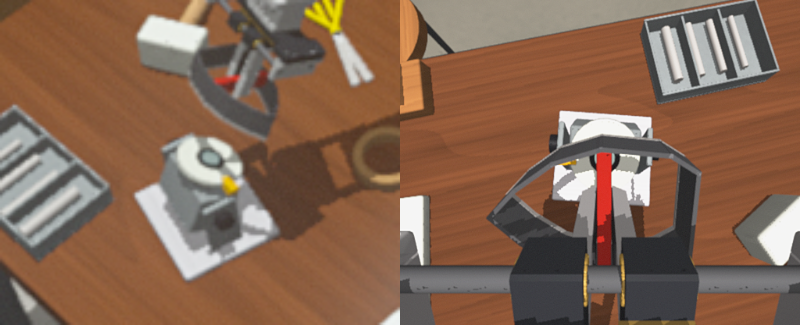

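The die sits squarely over the lens with its toe on the yellow mark's side, and the scene camera agrees independently. One last 4 mm trim, then hand in.

>>> step_arm:
  plan:
    - {"dx": -0.03, "dy": 0, "dz": 0.025, "rx": 0, "ry": -0.002, "rz": 0.005, "claw": 1}
    - {"dx": 0, "dy": 0, "dz": 0, "rx": 0, "ry": 0, "rz": 0, "claw": 1}
    - {"dx": 0, "dy": 0, "dz": 0, "rx": 0, "ry": 0, "rz": 0, "claw": 1}
    - {"dx": 0, "dy": 0, "dz": 0, "rx": 0, "ry": 0, "rz": 0, "claw": 1}
    - {"dx": 0, "dy": 0, "dz": 0, "rx": 0, "ry": 0, "rz": 0, "claw": 1}

```text
time_s: 14.55
ee_pos: [0.6444, -0.2498, 0.2212]
eef_rot: [3.114, -0.458, -0.209]
force: [0.5, -0.4, -3.2]
grip_width: 0.0095
grip_force: 50.0
```

```bash
python3 -c "
from goal import *
todo()
from station import hand_in
print(hand_in())"
```

```text
t 14.55 grip 0.00951573996904701 49.997257590293884 F [ 0.49158006 -0.39381387 -3.2179484 ] pos [ 0.64436285 -0.24980121  0.22116051] q [-0.46  0.33  1.47  0.11  0.89  1.28]
goal TCP [ 0.64457658 -0.2501197   0.22151635] rpy [ 3.11314765 -0.45859851 -0.20760848]
shift tool units [ 0.004   0.0027 -0.0019] rot units total [-0.0001  0.0003 -0.0008] deg 0.07455023424834711
shift in goal tool axes [ 0.004   0.0027 -0.0019]
the job is handed in; nothing more can be done
None
```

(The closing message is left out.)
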